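# Call the glazer and show which pot goes in which glaze

### The job

Press the plunger of the call bell all the way down to call the glazer and let it come up again; then show what is to be dipped in what: point at the mug with the handle, holding the fingertips about 3 cm above the middle of its mouth for two seconds, and then in the same way at the middle of the lid of the square glaze tub. Do not touch, lift or shift any pot or tub, the jar or the brush. So that there is no mistaking, come down low over these two only: pass well above the other pots and tubs (some 8 cm).

Things in the scene. Friction and masses are not known exactly. Their poses are not given: they have to be found in the camera images.
- plunger (a joint): plunger of the call bell: 0 m = up, 0.006 m = fully down; a spring pushes it up with 2 N at the top and 5 N at the bottom, where it meets a rigid stop
- bell_top (a point): call bell: polished steel dome 72 mm across and 46 mm high on a black round base 80 mm across, fixed to the table, with a flat steel plunger button 20 mm across on top; this point is the centre of the plunger's top face, 64 mm above the table when up, and moves with it; z axis up. The bell stands at the left or the right of the pots
- mug_top (a point): the mug, the only pot with a handle: open cylinder 84 mm across, 95 mm high, a handle reaching about 35 mm out from its side along its own +y; bare terracotta-coloured fired clay; this point is the centre of its top at rim height; z axis up
- tumbler_top (a point): tumbler, 84 mm across and 95 mm high, no handle; bare terracotta-coloured fired clay; this point is the centre of its top at rim height; z axis up
- bowl_top (a point): wide bowl, 116 mm across and 55 mm high; bare terracotta-coloured fired clay; this point is the centre of its top at rim height; z axis up
- vase_top (a point): narrow-necked vase, 88 mm across the belly, 46 mm at the lip, 150 mm high; bare terracotta-coloured fired clay; this point is the centre of its top at rim height; z axis up
- square_tub_top (a point): the square glaze tub, 110 by 110 mm and 120 mm high; blue plastic with a white flat lid of the same outline, closed; this point is the centre of the lid's top; z axis up
- round_tub_top (a point): round glaze tub, 112 mm across and 120 mm high; blue plastic with a white flat lid of the same outline, closed; this point is the centre of the lid's top; z axis up
- tall_tub_top (a point): taller round glaze tub, 112 mm across and 150 mm high; blue plastic with a white flat lid of the same outline, closed; this point is the centre of the lid's top; z axis up
- jar_top (a point): small glass jar with a white cap, 60 mm across, 75 mm high; this point is the centre of its top; it stands on the side of the pots where the bell is not
- brush: glazing brush lying flat on the table at the left of the pots, bristles away from the robot, about 160 mm long and 42 mm wide, under 30 mm high; origin at the middle of its underside
There are look-alikes about, which are no part of the job. Leave any yellow look-alike of the part that bears tumbler_top alone. What is shaped like the part that bears plunger but turquoise is not meant.

How it is judged:
By the outcome, as a careful person would: the job done as asked, in the order asked, and still so for the second after the job is handed in, with the robot touching nothing.
It also fails if it takes over 59 s, if anything falls off the work surface, if the arm or the gripper's body presses on something with over 40 N, if the wrist force passes 120 N, or if a joint passes its speed limit or range.

### The arm

A 6-joint arm with a two-finger parallel gripper is mounted at the origin on the work surface. World frame = base frame: x ahead of the robot, y to its left, z up, the work surface at z = 0. Lengths are in m, angles in rad, forces in N, time in s.
With the tool pointing down it reaches from about 0.35 to 0.975 m from the base axis. Payload 4.9 kg.
Tool frame: the origin (TCP) lies at the very end of the fingers, on their centre line; the grasp point (between the pads) lies 19 mm behind it (bot.grip_depth is the distance from the TCP to the grasp point, in m); z points along the fingers, y is the line along which they close (so a half turn about z gives the same grasp; the last joint's range is limited). The gripper opens to 85 mm and grips with 20 to 120 N. Pads are 22 mm wide; open, the fingers measure 114 mm over their backs; the gripper's body (76 mm by 85 mm) begins 54 mm behind the grasp point. The pads swing forward as they close: fully open they stand 13 mm farther back than shut.
Start: joints at [-0.119, 0.053, 1.613, -0, 1.476, -0.119], TCP at [0.625, 0, 0.231] pointing down, gripper open.
Joint ranges: [-3.01, 3.01], [-1.01, 2.22], [0.06, 2.58], [-1.02, 4.17], [0.09, 2.62], [-3.14, 3.14]. Speed limits (rad/s): [2.57, 2.57, 3.14, 3.14, 3.14, 3.14].

### API

Orientations are given as a unit quaternion [w, x, y, z].
In Python, from station import bot gives the robot as it stands. The module is installed in compiled form; this text tells all that it offers.
- The arm moves only by the tool arm_command, never from a script. Its argument "increments" is a list of rows, each a list of 5 numbers: the finger opening in m, from 0 to 0.0854, then the shift along the tool's x, y, z in m, then the turn about the tool's z in degrees. A call has 1 to 12 rows; each row is the pose to reach, as a shift and turn from the pose commanded when the call began, along the tool's axes at that moment; what a row does not reach only later rows make up. A row lasts 1/10 s, in which the tool goes at most 50 mm and 8.59 degrees, less where a joint would pass 70% of its speed; a pose out of reach is approached as far as the arm can. A call with a gripper value outside its range is refused whole. The fingers move at their own pace and stop on an object; "squeeze" is the grip in N (left out, the last holds). Time passes only in rows, so rows that repeat a pose let the fingers close. It gives the time, the measured TCP pose, the force, the opening and the grip force at its end, in the units of the state.
- bot.read_state(): the state, without advancing time (a new reading comes with each control period).
- bot.get_image(name): name is "scene" or "side" or "wrist"; returns a dict with "frame" (384x512x3 uint8, red, green, blue), "fx", "fy", "cx", "cy" (pixels), "rvec" (rotation vector, rad) and "tvec" (3), from world to camera coordinates, as OpenCV has them; the wrist camera has in their place "mount" (4x4, takes a point from camera to tool coordinates, whose origin is the TCP and whose axes are the flange's). Camera axes: x right, y down, z forward; pixel columns grow to the right and rows downward; lengths in m; the calibration is good to about 2 mm. The wrist camera is an equidistant fisheye: a pixel r from the principal point sees the ray r / f radians off the axis. A picture is of the moment at which its call begins: read the wrist's pose just before it. There is no depth.
- bot.job_done(): hands the job in; it is judged then, once.
Trained networks look in a picture, given as the dict that the camera call returned (one of the last four; its "shot" number tells which), for a name from the list of things; names that differ only in an ending like _2 or _b are one class to them, and where a whole thing is asked for, a point or a joint stands for the part that bears it (a point fixed in the world has none). Each returns a list of dicts, best first, with "p" (0 to 1); they miss things now and then, are a little off and sometimes report something else, mostly with a low value. They report only what shows in the picture. A call takes as long as a camera call. They do not tell look-alikes from the thing itself.
- bot.recognise(picture, label): "rect" ([centre column, centre row, width, height] in pixels, round what is visible of it).
The state is a dict: "time": time; "joint_positions": joint angles; "qd": joint speeds; "tau": joint torques, N m; "ee_pos": TCP position; "tcp_rot": TCP orientation; "ft_force": force on the tool from outside, world axes, zero at the start; "ft_torque": the same for the moment, N m; "gripper_width": finger opening in m; "grip_force": force on a finger pad.
Only numpy, scipy, OpenCV 4.12 (cv2) and the standard library are available. Lean on these libraries where they do the work, as an engineer would, in place of code of your own. Each camera call takes 0.05 s, during which the arm holds its last target. There are 200 camera calls.

## Working session

There is one attempt and no reset: what is moved stays moved. The work goes in short steps, Python scripts to look and compute and a tool call to move; the robot and the scene stay as the last step left them, time stands still between calls to the robot, and variables do not carry over. Pictures are saved under pics/ and viewed, at most 10 in all, crops included, and the job is handed in when it is done.

Besides the shell and the picture viewer there is one more tool, called as name(argument=value, ...) on one line, values as JSON. arm_command: Moves the arm, as the interface text tells. Its arguments: {"type":"object","properties":{"increments":{"type":"array"},"squeeze":{"type":"number"}},"required":["increments"]}

```bash
mkdir -p pics; cat > h.py <<'E'
import numpy as np, cv2
from station import bot
def ray(p,u,v):
    K=np.array([[p['fx'],0,p['cx']],[0,p['fy'],p['cy']],[0,0,1.]])
    R=cv2.Rodrigues(np.array(p['rvec'],float))[0]; t=np.array(p['tvec'],float).ravel()
    d=R.T@np.linalg.inv(K)@[u,v,1]; return -R.T@t, d
def at_z(p,u,v,z):
    o,d=ray(p,u,v); return (o+d*(z-o[2])/d[2]).round(4)
def proj(p,P):
    K=np.array([[p['fx'],0,p['cx']],[0,p['fy'],p['cy']],[0,0,1.]])
    return cv2.projectPoints(np.array([P],float),np.array(p['rvec'],float),np.array(p['tvec'],float),K,None)[0].ravel().round(1)
def tri(p,a,q,b):
    o1,d1=ray(p,*a);o2,d2=ray(q,*b)
    s=np.linalg.lstsq(np.c_[d1,-d2],o2-o1,rcond=None)[0]
    return ((o1+d1*s[0]+o2+d2*s[1])/2).round(4), np.linalg.norm(o1+d1*s[0]-o2-d2*s[1]).round(4)
E
python3 - <<'E'
from h import *
L=['plunger','mug_top','tumbler_top','bowl_top','vase_top','square_tub_top','round_tub_top','tall_tub_top','jar_top','brush']
im=[]
for n in ('scene','side'):
    p=bot.get_image(n); cv2.imwrite(f'pics/{n}1.png',cv2.resize(p['frame'][:,:,::-1],(800,600),interpolation=cv2.INTER_CUBIC))
    print(n,ray(p,p['cx'],p['cy'])[0].round(2))
    for l in L: print(l,[(round(r['p'],2),np.round(r['rect']).astype(int).tolist()) for r in bot.recognise(p,l)[:4]])
s=bot.read_state();print(s['time'],s['ee_pos'],s['tcp_rot'])
E
```

```text
scene [ 0.99 -0.62  1.17]
plunger [(0.58, [123, 275, 7, 8]), (0.4, [163, 301, 9, 5])]
mug_top [(0.62, [226, 212, 32, 43])]
tumbler_top [(0.93, [256, 183, 24, 38]), (0.74, [224, 169, 31, 35])]
bowl_top []
vase_top [(0.8, [195, 248, 31, 42])]
square_tub_top [(0.59, [299, 230, 54, 61])]
round_tub_top [(0.66, [249, 278, 44, 54]), (0.17, [298, 229, 55, 62])]
tall_tub_top [(0.58, [338, 184, 45, 54])]
jar_top []
brush []
side [ 0.14 -0.97  0.95]
plunger [(0.62, [270, 322, 10, 11]), (0.55, [317, 298, 6, 8])]
mug_top [(0.64, [249, 229, 25, 41]), (0.53, [232, 197, 27, 34])]
tumbler_top [(0.86, [233, 196, 26, 36]), (0.64, [202, 214, 28, 41])]
bowl_top []
vase_top [(0.61, [276, 257, 33, 53])]
square_tub_top [(0.65, [300, 193, 49, 55])]
round_tub_top [(0.81, [330, 234, 38, 51])]
tall_tub_top [(0.69, [275, 162, 34, 51]), (0.6, [276, 258, 32, 52])]
jar_top [(0.78, [219, 148, 17, 18]), (0.4, [231, 198, 26, 35])]
brush [(0.5, [191, 169, 34, 15])]
1.1 [ 6.24983717e-01 -1.36897064e-05  2.31318348e-01] [5.08570908e-06 7.07123979e-01 7.07089583e-01 1.01603365e-05]
```

View pics/scene1.png

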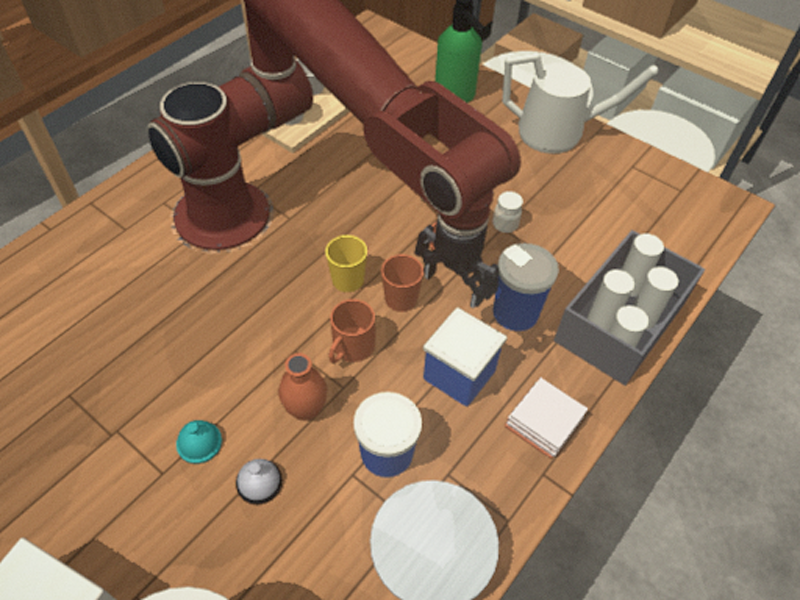

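View pics/side1.png

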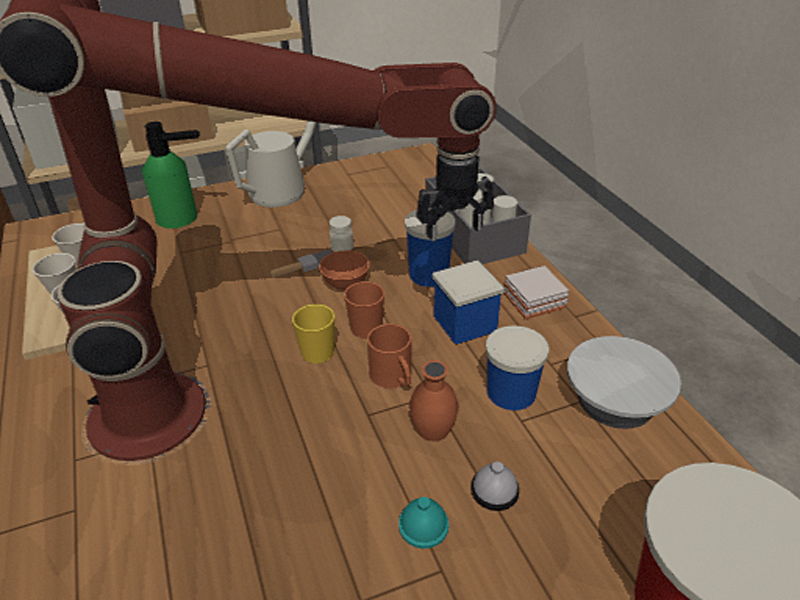

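The pictures show two bell candidates (800x600 pixels): a steel one at scene (258,480) / side (495,485) and a turquoise look-alike at scene (198,440). The steel one is meant. The mug, terracotta with a handle, is at scene (352,330) / side (389,355). The tumbler, without a handle, is at scene (403,283), and a yellow cup is at scene (347,263). The only square lid is at scene (465,345) / side (467,283). I'll confirm these in one enlarged crop, with projected estimates drawn on it.

```bash
cat > m.py <<'E'
from h import *
S=1/1.5625
g={'bell':((257,465),(496,465),.064),'mug':((354,317),(389,339),.095),'sq':((465,344),(468,283),.12),'round':((388,425),(517,349),.12),'vase':((299,364),(434,370),.15),'tall':((527,268),(428,228),.15),'tumb':((403,269),(364,296),.095)}
p=bot.get_image('scene');q=bot.get_image('side')
def circ(c,r,z): return [[c[0]+r*np.cos(a),c[1]+r*np.sin(a),z] for a in np.linspace(0,6.283,40)]
for n,(a,b,z) in g.items():
    a=np.array(a)*S;b=np.array(b)*S
    print(n,at_z(p,*a,z),at_z(q,*b,z),*tri(p,a,q,b))
tiles=[]
F=5
for c,k in ((p,0),(q,1)):
  for n,r in (('bell',.01),('mug',.042),('sq',.055)):
    z=g[n][2]; P=(at_z(p,*np.array(g[n][0])*S,z)+at_z(q,*np.array(g[n][1])*S,z))/2
    u=np.round(np.array(g[n][k])*S).astype(int); x0,y0=u-26
    t=cv2.resize(np.ascontiguousarray(c['frame'][y0:y0+53,x0:x0+53,::-1]),None,fx=F,fy=F,interpolation=cv2.INTER_CUBIC)
    for X in circ(P,r,z)+[P]:
        w=(proj(c,X)-[x0,y0]+.5)*F; cv2.circle(t,tuple(w.astype(int).tolist()),1,(0,255,0),-1)
    tiles.append(t)
cv2.imwrite('pics/crop1.png',np.vstack([np.hstack(tiles[:3]),np.hstack(tiles[3:])]))
E
python3 m.py
```

```text
bell [ 0.525  -0.3875  0.064 ] [ 0.5243 -0.392   0.064 ] [ 0.525  -0.3885  0.0615] 0.0034
mug [ 0.4653 -0.0719  0.095 ] [ 0.4615 -0.0772  0.095 ] [ 0.4633 -0.0701  0.0894] 0.002
sq [ 0.6673 -0.0021  0.12  ] [ 0.6609 -0.0062  0.12  ] [0.6652 0.0019 0.1131] 0.0001
round [ 0.6632 -0.2123  0.12  ] [ 0.6556 -0.2161  0.12  ] [ 0.6606 -0.209   0.1119] 0.0003
vase [ 0.4846 -0.233   0.15  ] [ 0.483  -0.2359  0.15  ] [ 0.4839 -0.2327  0.1475] 0.0014
tall [0.6661 0.1922 0.15  ] [0.6492 0.1712 0.15  ] [0.6618 0.2045 0.1301] 0.0063
tumb [0.4632 0.0769 0.095 ] [0.461  0.0649 0.095 ] [0.4627 0.0773 0.0888] 0.0069
```

View pics/crop1.png

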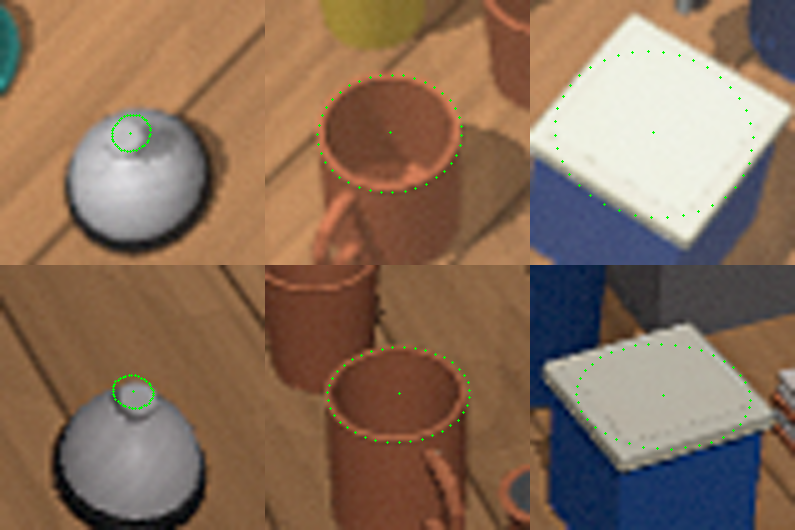

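The crop confirms all three: the mug rim and its handle fit at about (0.463,-0.074), the square lid at about (0.665,-0.004), and the steel bell at about (0.525,-0.392), 1–2 px off. Tool axes are x = world y, y = world x and z = down. I'll go high above the bell with the fingers closed and check from near.

arm_command(increments=[[0,0,0,-0.04,0],[0,-0.02,-0.005,-0.05,0],[0,-0.065,-0.016,-0.05,0],[0,-0.11,-0.028,-0.05,0],[0,-0.155,-0.04,-0.05,0],[0,-0.2,-0.052,-0.05,0],[0,-0.245,-0.064,-0.05,0],[0,-0.29,-0.076,-0.05,0],[0,-0.335,-0.088,-0.05,0],[0,-0.37,-0.096,-0.05,0],[0,-0.392,-0.1,-0.05,0],[0,-0.392,-0.1,-0.05,0]])

```text
time: 2.4
ee_pos: [0.5242, -0.3943, 0.2809]
tcp_rot: [-0.0, 0.708, 0.706, -0.0]
ft_force: [-0.1, 0.2, -0.5]
gripper_width: 0.0001
grip_force: 0.0
```

arm_command(increments=[[0,0,0,0.04,0],[0,0,0,0.08,0],[0,0,0,0.12,0],[0,0,0,0.12,0],[0,0,0,0.12,0],[0,0,0,0.12,0]])

```text
time: 3.0
ee_pos: [0.5267, -0.3926, 0.1648]
tcp_rot: [0.002, 0.707, 0.707, 0.0]
ft_force: [0.3, -0.3, 0.5]
gripper_width: -0.0003
grip_force: 0.0
```

```bash
cat > w.py <<'E'
from h import *
import sys
from scipy.spatial.transform import Rotation as Ro
s=bot.read_state();p=bot.get_image('wrist')
q=s['tcp_rot'];R=Ro.from_quat([q[1],q[2],q[3],q[0]]).as_matrix();M=np.array(p['mount']);e=np.array(s['ee_pos'])
print(s['time'],e,s['ft_force'],s['gripper_width'])
def wz(u,v,z):
    a=np.array([u-p['cx'],v-p['cy']]);r=np.hypot(*a);th=r/p['fx']
    d=np.array([*(np.sin(th)*a/max(r,1e-9)),np.cos(th)])
    o=e+R@M[:3,3];d=R@M[:3,:3]@d;return (o+d*(z-o[2])/d[2]).round(4)
def wp(P):
    c=M[:3,:3].T@(R.T@(np.array(P)-e)-M[:3,3]);th=np.arctan2(np.hypot(c[0],c[1]),c[2])
    return p['fx']*th*c[:2]/np.hypot(c[0],c[1])+[p['cx'],p['cy']]
lab,x,y,z,r=sys.argv[1],*map(float,sys.argv[2:6])
for d in bot.recognise(p,lab)[:3]: print(d['p'],d['rect'],wz(*d['rect'][:2],z))
f=np.ascontiguousarray(p['frame'][:,:,::-1]);f=cv2.resize(f,None,fx=3,fy=3,interpolation=cv2.INTER_CUBIC)
C=wp([x,y,z]);print('pix',C)
for a in np.linspace(0,6.28,40): cv2.circle(f,tuple(((wp([x+r*np.cos(a),y+r*np.sin(a),z])+.5)*3).astype(int).tolist()),1,(0,255,0),-1)
x0,y0=np.clip((C*3-[350,290]).astype(int),0,[1536-700,1152-580])
cv2.imwrite(sys.argv[6],f[y0:y0+580,x0:x0+700]);print('crop origin/3',x0/3,y0/3)
E
python3 w.py plunger 0.525 -0.392 0.064 0.01 pics/w1.png
```

```text
3.0 [ 0.52665578 -0.39256278  0.16483252] [ 0.28282296 -0.34129578  0.53280807] -0.0003443480825755105
0.81 [258.0, 194.9, 23.8, 24.5] [ 0.5268 -0.3945  0.064 ]
0.77 [115.0, 212.9, 19.9, 24.0] [ 0.3919 -0.4122  0.064 ]
pix [255.82987801 192.09815799]
crop origin/3 139.0 95.33333333333333
```

View pics/w1.png

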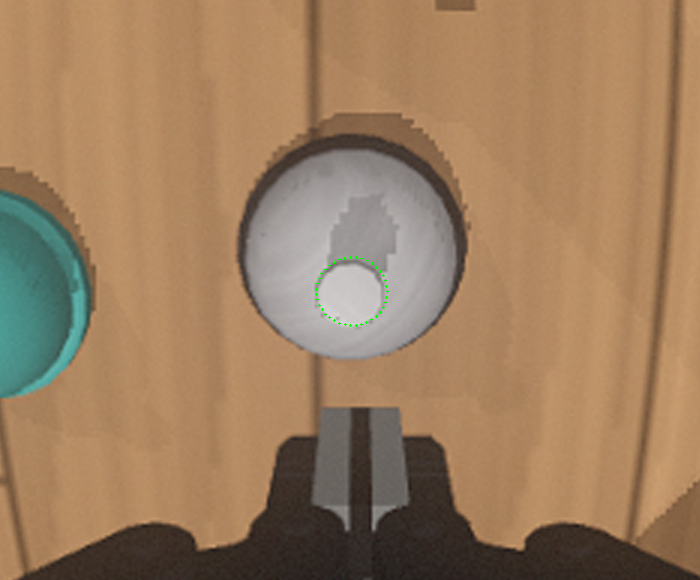

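The wrist view shows the steel plunger at crop (351,294), centred within about 1 mm of the estimate, and the turquoise bell well to the left. Now I'll press gently and check.

arm_command(increments=[[0,0,0,0.04,0],[0,0,0,0.07,0],[0,0,0,0.085,0],[0,0,0,0.093,0],[0,0,0,0.098,0],[0,0,0,0.101,0],[0,0,0,0.102,0],[0,0,0,0.103,0],[0,0,0,0.103,0],[0,0,0,0.103,0]])

```text
time: 4.1
ee_pos: [0.5257, -0.3927, 0.0595]
tcp_rot: [0.001, 0.707, 0.707, 0.0]
ft_force: [-0.6, 0.2, 4.4]
gripper_width: -0.0001
grip_force: 2.0
```

arm_command(increments=[[0,0,0,0.001,0],[0,0,0,0.002,0],[0,0,0,0.003,0],[0,0,0,0.003,0],[0,0,0,0.003,0]])

```text
time: 4.6
ee_pos: [0.5258, -0.3928, 0.0579]
tcp_rot: [0.001, 0.707, 0.707, -0.0]
ft_force: [-2.5, 3.1, 13.0]
gripper_width: 0.0001
grip_force: 6.4
```

13 N is well above the 5 N spring, so the plunger is on its stop. I'll release it, rise, and then go high to the mug.

arm_command(increments=[[0,0,0,-0.004,0],[0,0,0,-0.012,0],[0,0,0,-0.04,0],[0,0,0,-0.085,0],[0,0,0,-0.13,0],[0,0,0,-0.175,0],[0,0,0,-0.215,0],[0,0,0,-0.215,0],[0,0,0,-0.215,0],[0,0,0,-0.215,0]])

```text
time: 5.6
ee_pos: [0.5242, -0.3912, 0.2676]
tcp_rot: [-0.002, 0.707, 0.707, -0.0]
ft_force: [-0.1, -0.2, -0.5]
gripper_width: 0.0001
grip_force: 0.0
```

arm_command(increments=[[0,0.02,-0.004,0,0],[0,0.06,-0.012,0,0],[0,0.1,-0.02,0,0],[0,0.14,-0.028,0,0],[0,0.18,-0.036,0,0],[0,0.22,-0.044,0,0],[0,0.26,-0.052,0,0],[0,0.295,-0.058,0,0],[0,0.318,-0.062,0,0],[0,0.318,-0.062,0,0],[0,0.318,-0.062,0,0],[0,0.318,-0.062,0,0]])

```text
time: 6.8
ee_pos: [0.4627, -0.0746, 0.2691]
tcp_rot: [-0.001, 0.707, 0.707, -0.001]
ft_force: [-0.5, 0.1, -0.6]
gripper_width: -0.0003
grip_force: 0.0
```

```bash
python3 w.py mug_top 0.463 -0.074 0.095 0.042 pics/w2.png
```

```text
6.8 [ 0.46268957 -0.07463847  0.26908618] [-0.48303716  0.05693709 -0.56322951] -0.0003452469863194517
pix [259.00100524 173.8549358 ]
crop origin/3 142.33333333333334 77.0
```

View pics/w2.png

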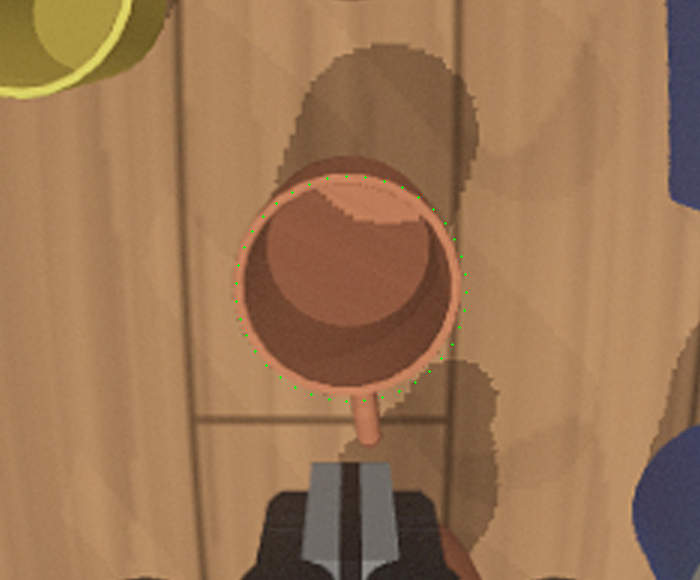

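The wrist view shows the mug rim centred at crop (348,284), with the handle below it. That is within 2 mm of the estimate, so I'll shift +2 mm in y, come down to 3 cm above the rim and hold.

arm_command(increments=[[0,0.002,-0.001,0.04,0],[0,0.002,-0.001,0.08,0],[0,0.002,-0.001,0.115,0],[0,0.002,-0.001,0.135,0],[0,0.002,-0.001,0.145,0],[0,0.002,-0.001,0.145,0],[0,0.002,-0.001,0.145,0],[0,0.002,-0.001,0.145,0],[0,0.002,-0.001,0.145,0],[0,0.002,-0.001,0.145,0],[0,0.002,-0.001,0.145,0],[0,0.002,-0.001,0.145,0]])

```text
time: 8.1
ee_pos: [0.4621, -0.072, 0.1255]
tcp_rot: [0.0, 0.707, 0.707, 0.0]
ft_force: [0.0, 0.2, -0.1]
gripper_width: 0.0
grip_force: 0.0
```

arm_command(increments=[[0,0,0,0,0],[0,0,0,0,0],[0,0,0,0,0],[0,0,0,0,0],[0,0,0,0,0],[0,0,0,0,0],[0,0,0,0,0],[0,0,0,0,0],[0,0,0,0,0],[0,0,0,0,0],[0,0,0,0,0],[0,0,0,0,0]])

```text
time: 9.3
ee_pos: [0.462, -0.072, 0.1253]
tcp_rot: [-0.0, 0.707, 0.707, -0.0]
ft_force: [0.3, 1.0, -0.3]
gripper_width: -0.0003
grip_force: 0.0
```

arm_command(increments=[[0,0,0,0,0],[0,0,0,0,0],[0,0,0,0,0],[0,0,0,0,0],[0,0,0,0,0],[0,0,0,0,0],[0,0,0,0,0],[0,0,0,0,0]])

```text
time: 10.1
ee_pos: [0.462, -0.072, 0.1253]
tcp_rot: [0.0, 0.707, 0.707, -0.0]
ft_force: [-0.1, 0.5, 0.7]
gripper_width: 0.0001
grip_force: 0.0
```

arm_command(increments=[[0,0,0,-0.04,0],[0,0,0,-0.085,0],[0,0,0,-0.125,0],[0,0,0,-0.145,0],[0,0,0,-0.145,0],[0,0,0,-0.145,0]])

```text
time: 10.7
ee_pos: [0.4619, -0.072, 0.27]
tcp_rot: [0.0, 0.707, 0.707, -0.0]
ft_force: [0.3, -0.2, -0.2]
gripper_width: -0.0002
grip_force: 0.0
```

arm_command(increments=[[0,0.01,0.03,0,0],[0,0.022,0.07,0,0],[0,0.036,0.11,0,0],[0,0.048,0.145,0,0],[0,0.058,0.175,0,0],[0,0.065,0.195,0,0],[0,0.068,0.203,0,0],[0,0.068,0.203,0,0],[0,0.068,0.203,0,0],[0,0.068,0.203,0,0]])

```text
time: 11.7
ee_pos: [0.6641, -0.0044, 0.2701]
tcp_rot: [-0.0, 0.707, 0.707, -0.0]
ft_force: [-0.2, -0.5, 0.1]
gripper_width: -0.0002
grip_force: 0.0
```

```bash
python3 w.py square_tub_top 0.665 -0.004 0.12 0.055 pics/w3.png
```

```text
11.7 [ 0.66406964 -0.00439701  0.27014686] [-0.2325079  -0.47090147  0.07391264] -0.00020627670166264238
0.74 [257.8, 167.5, 110.5, 108.6] [0.6635 0.008  0.12  ]
pix [259.34283333 179.12382277]
crop origin/3 142.66666666666666 82.33333333333333
```

View pics/w3.png

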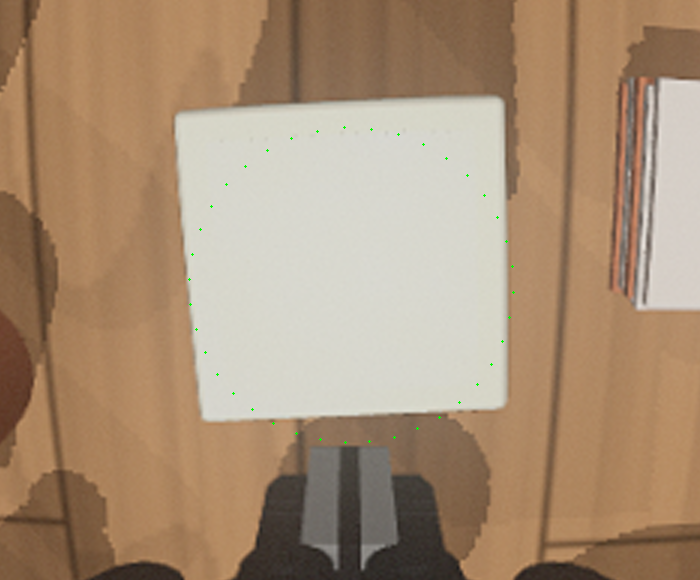

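The wrist view shows the white square lid, corners near crop (178,112), (503,97), (507,409) and (203,421), sitting about 26 px above the estimate. The lid's visible side face biases the outlines, so I'll work from the unambiguous top corners.

```bash
cat > c.py <<'E'
import sys; sys.argv=['','square_tub_top','.665','.003','.12','.055','pics/x.png']
exec(open('w.py').read())
for c in ((178,112),(503,97),(507,409),(203,421),(195,140),(505,131)): print('wrist',wz(142.667+c[0]/3,82.333+c[1]/3,.12))
for n,k,cs in (('scene',0,((635,14),(790,108),(532,133),(687,246))),('side',1,((545,365),(690,325),(772,412),(622,468)))):
    P=bot.get_image(n); u=np.round(np.array([(465,344),(468,283)][k])/1.5625)-26
    for c in cs: print(n,at_z(P,*(u+(np.array(c)-[530,265*k])/5-.5),.12))
E
python3 c.py; python3 -c "
from h import *
s=bot.get_image('wrist');print(np.array(s['mount']).round(3),s['fx'],s['cx'],s['cy'])"
```

```text
11.8 [ 0.66433897 -0.00440604  0.27064347] [-0.62362586  0.98663577  0.24399748] 0.00019376541103062345
0.68 [255.3, 168.6, 110.4, 109.2] [0.6614 0.0067 0.12  ]
pix [258.93939224 172.23455963]
crop origin/3 142.0 75.33333333333333
wrist [0.6089 0.0566 0.12  ]
wrist [0.7155 0.0613 0.12  ]
wrist [ 0.7211 -0.0472  0.12  ]
wrist [ 0.613  -0.0517  0.12  ]
wrist [0.6144 0.0472 0.12  ]
wrist [0.7164 0.05   0.12  ]
scene [0.6079 0.0551 0.12  ]
scene [0.7131 0.0583 0.12  ]
scene [ 0.6124 -0.0478  0.12  ]
scene [ 0.7205 -0.0514  0.12  ]
side [0.6078 0.0542 0.12  ]
side [0.7145 0.0581 0.12  ]
side [ 0.7193 -0.0461  0.12  ]
side [ 0.6085 -0.0605  0.12  ]
[[-0.001 -0.96  -0.28   0.07 ]
 [ 1.    -0.    -0.001  0.001]
 [ 0.001 -0.28   0.96  -0.142]
 [ 0.     0.     0.     1.   ]] 297.3186396354542 258.7267017651296 193.62274133131285
```

All three cameras agree on the four corners, giving a lid centre of (0.664, 0.0045). I'll shift +8.5 mm in y, come down to 3 cm above the lid, hold, then rise.

arm_command(increments=[[0,0.0085,0,0.03,0],[0,0.0085,0,0.07,0],[0,0.0085,0,0.1,0],[0,0.0085,0,0.115,0],[0,0.0085,0,0.12,0],[0,0.0085,0,0.12,0],[0,0.0085,0,0.12,0],[0,0.0085,0,0.12,0],[0,0.0085,0,0.12,0],[0,0.0085,0,0.12,0],[0,0.0085,0,0.12,0],[0,0.0085,0,0.12,0]])

```text
time: 13.25
ee_pos: [0.665, 0.0045, 0.1504]
tcp_rot: [0.0, 0.707, 0.707, 0.0]
ft_force: [-0.9, -0.3, 0.0]
gripper_width: -0.0
grip_force: 0.0
```

arm_command(increments=[[0,0,0,0,0],[0,0,0,0,0],[0,0,0,0,0],[0,0,0,0,0],[0,0,0,0,0],[0,0,0,0,0],[0,0,0,0,0],[0,0,0,0,0],[0,0,0,0,0],[0,0,0,0,0],[0,0,0,0,0],[0,0,0,0,0]])

```text
time: 14.45
ee_pos: [0.665, 0.0045, 0.1503]
tcp_rot: [0.0, 0.707, 0.707, 0.0]
ft_force: [-0.0, -0.4, 0.1]
gripper_width: 0.0001
grip_force: 0.0
```

arm_command(increments=[[0,0,0,0,0],[0,0,0,0,0],[0,0,0,0,0],[0,0,0,0,0],[0,0,0,0,0],[0,0,0,0,0],[0,0,0,0,0],[0,0,0,0,0]])

```text
time: 15.25
ee_pos: [0.665, 0.0045, 0.1503]
tcp_rot: [0.0, 0.707, 0.707, -0.0]
ft_force: [-0.2, -0.5, 0.1]
gripper_width: -0.0
grip_force: 0.0
```

arm_command(increments=[[0,0,0,-0.03,0],[0,0,0,-0.07,0],[0,0,0,-0.11,0],[0,0,0,-0.12,0],[0,0,0,-0.12,0],[0,0,0,-0.12,0],[0,0,0,-0.12,0]])

```text
time: 15.95
ee_pos: [0.6639, 0.0046, 0.2672]
tcp_rot: [-0.002, 0.707, 0.707, -0.001]
ft_force: [0.8, 0.3, 0.2]
gripper_width: 0.0002
grip_force: 0.0
```

```bash
python3 - <<'E'
from h import *
p=bot.get_image('side'); cv2.imwrite('pics/end.png',cv2.resize(p['frame'][:,:,::-1],(800,600)))
E
```

```text
(no output)
```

View pics/end.png

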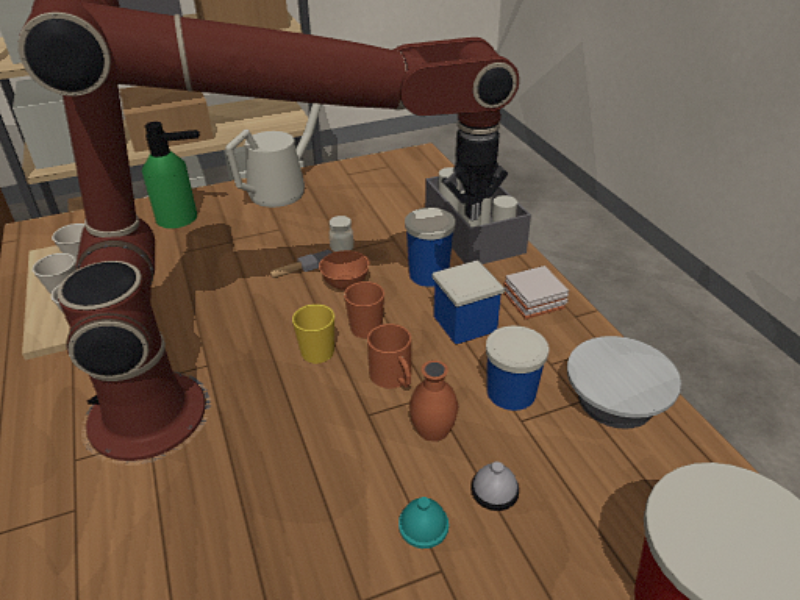

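The end picture shows everything where it was: mug (389,355), square tub (467,300), bell (495,485) with its plunger up, and the arm clear above.

```bash
python3 -c "
from station import bot
print(bot.job_done())"
```

```text
the job is handed in; nothing more can be done
None
```

The job is handed in at about 16 s: I pressed the steel bell fully down (13 N, on its stop) and released it, then pointed at the mug and the square tub's lid from 3 cm for just over 2 s each, and the end picture shows nothing else moved.

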